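# Release the used water-filter cartridge from its quick coupler

### The arm

A 6-joint arm with a two-finger parallel gripper is mounted at the origin on the work surface. World frame = base frame: x ahead of the robot, y to its left, z up, the work surface at z = 0. Lengths are in m, angles in rad, forces in N, time in s.
With the tool pointing down it reaches from about 0.225 to 0.875 m from the base axis. Payload 3.4 kg.
Tool frame: the origin (TCP) lies midway between the tips of the shut fingers; the grasp point (between the pads) lies 19 mm behind it (manip.tcp_to_grasp is the z of the grasp point in the tool frame, in m); z points along the fingers, y is the direction in which the jaws open and shut (so a half turn about z gives the same grasp; the last joint's range is limited). The gripper opens to 85 mm and grips with 20 to 120 N. Pads are 22 mm wide; open, the fingers measure 114 mm over their backs; the gripper's body (76 mm by 85 mm) begins 54 mm behind the grasp point. The pads swing forward as they close: fully open they stand 13 mm farther back than shut.
Start: joints at [1.221, 0.276, 1.505, -0, 1.361, -0.121], TCP at [0.13, 0.56, 0.231] pointing down, gripper open.
Joint ranges: [-2.89, 2.89], [-0.75, 2.08], [0.22, 2.7], [-1.18, 4.32], [0.11, 2.71], [-2.7, 2.7]. Speed limits (rad/s): [2.57, 2.57, 3.14, 3.14, 3.14, 3.14].

### API

Orientations are given as a rotation vector (axis times angle).
In Python, from plant import manip, effector, solver, viewer, job gives the robot as it stands. The module is installed in compiled form; this text tells all that it offers. Calls block until the motion is done:
- manip.move_pose(position, orientation): joint-space move of the TCP to a pose.
- manip.movel(position, ori=None, velocity=0.15, until_force=None): straight line of the TCP; ori=None keeps the orientation; velocity is the mean speed in m/s. With until_force (N) it stops when the force on the tool has changed by that much, and returns True; else False.
- manip.movej(angles): joint-space move.
- effector.open_jaws() and effector.grab(newtons=None): open the fingers fully, or close them until they stop; newtons is the grip in N (None keeps the last).
- manip.wait(seconds).
- solver.solve_ik(position, orientation): joint angles nearest the present ones, or None.
- manip.get_state(): the state.
- viewer.get_image(name): name is "scene" or "top" or "wrist"; returns the picture (420x560x3 uint8, red, green, blue); there is no depth.
- viewer.calibration(name): a dict with "fx", "fy", "cx", "cy" (pixels), "distortion" ([k1, k2, p1, p2, k3] as OpenCV has them; the pictures are not rectified), "rvec" (rotation vector, rad) and "tvec" (3), from world to camera coordinates, as OpenCV has them; the wrist camera has in their place "T_tool_cam" (4x4, takes a point from camera to tool coordinates, whose origin is the TCP and whose axes are the flange's). Camera axes: x right, y down, z forward; pixel columns grow to the right and rows downward; lengths in m; the calibration is good to about 2 mm. A picture is of the moment at which its call begins: read the wrist's pose just before it. calibration takes no time and is no camera call.
A pose or a line that the arm cannot do raises manip.MotionError and nothing moves.
- job.close_job(): hands the job in, once; it reports no verdict.
The state is a dict: "clock": time; "joint_positions": joint angles; "joint_velocities": joint speeds; "tau": joint torques, N m; "position": TCP position; "tool_rot": TCP orientation; "contact_force": force on the tool from outside, world axes, zero at the start; "moment": the same for the moment, N m; "gripper_width": finger opening in m.
Only numpy, scipy, OpenCV 4.12 (cv2) and the standard library are available. Lean on these libraries where they do the work, as an engineer would, in place of code of your own. Each camera call takes 0.05 s, during which the arm holds its last target. There are 200 camera calls.

### The job

The long water-filter cartridge on this drinks counter is used up. Draw back the sprung sleeve of its quick coupler until the cartridge pops loose, let the sleeve spring fully home, then draw the cartridge out and lay it down gently on its side inside the empty steel tray. Leave the short cartridge locked in its own coupler and knock nothing over.

Things in the scene. Friction and masses are not known exactly. Their poses are not given: they have to be found in the camera images.
- long_station: Fixed steel base plate 300 x 88 x 12 mm with a level quick coupler holding the long cartridge. Origin at its underside (plate spans x -160 to 140 mm); +x runs along the coupler axis from coupler to cartridge, z up. Axis 75 mm above the counter at y = 0. Grey block x -158 to -118, 64 wide, 107 high. Two V saddles (8 mm thick, narrower than the cartridge) at x = 24 and 85.
- long_sleeve_grip (a point): Middle of the long station's round steel sleeve, on its axis: 60 mm long, 40 mm in diameter over a waist 44 mm long between two end collars 49 mm in diameter. Moves with the sleeve; at home it is 55 mm behind the station's origin (x = -55), 75 mm up.
- long_sleeve (a joint): Travel of the long station's sleeve, m: 0 home (forward), 0.020 fully back, along the station's -x. Sprung home with 5 N (home) to 12 N (back), plus up to 5 N from the lock, which lets go at 0.012 to 0.014. Keep it back about half a second while the ejector pushes the cartridge out; let go and it springs home.
- long_cartridge: Loose long white cartridge: body 44 mm in diameter, 120 mm long, ending (+x) in a grey 44 mm square cap 14 mm long; steel plug 20 mm in diameter, 45 mm long, out of the -x end. Origin on the axis at the middle of the 120 mm body; +x away from the plug. About 0.3 kg. Lies freely on the saddles once popped.
- long_mouth (a point): Mouth of the long station's coupler, on its axis, at station x = -20 mm, 75 mm up; bore 23 mm. The middle of the long cartridge is 68 mm ahead of it (station +x) when locked and about 94 mm when popped loose; then 11 to 13 mm of plug is still in the bore, so draw the cartridge along the station's +x before lifting it.
- tray: Empty open steel tray, 240 (x) x 160 (y) x 30 mm high, wall and floor 4 mm thick, fixed to the counter. Origin at the centre of its underside; x along its long side. The cartridge lying in it has its origin 26 mm above the counter.
- short_station: Fixed steel base plate 300 x 88 x 12 mm with a level quick coupler holding the short cartridge. Origin at its underside (plate spans x -160 to 140 mm); +x runs along the coupler axis from coupler to cartridge, z up. Axis 75 mm above the counter at y = 0. Grey block x -158 to -118, 64 wide, 107 high. Two V saddles (8 mm thick, narrower than the cartridge) at x = 0 and 38.
- short_sleeve (a joint): Travel of the short station's sleeve in m, like the other one. Leave it at 0.
- short_cartridge: Loose short white cartridge: body 44 mm in diameter, 75 mm long, ending (+x) in a grey 44 mm square cap 14 mm long; steel plug 20 mm in diameter, 45 mm long, out of the -x end. Origin on the axis at the middle of the 75 mm body; +x away from the plug. Locked, its origin lies 25.5 mm ahead of the short station's origin along x, 75 mm up. It stays there.
- cup_stack: Bystander: stack of upturned paper cups, 62 mm across, 86 mm high, standing among the stations; origin at the centre of its underside.
- jar: Bystander: closed glass jar, 60 mm across, 80 mm high, standing among the stations; origin at the centre of its underside.
- bottle: Bystander: amber bottle, 60 mm across, 120 mm high, beyond the stations; origin at the centre of its underside.
- mug: Bystander: white mug, 80 mm across, 95 mm high, beyond the stations; origin at the centre of its underside.
Not all that is in view belongs to the job. What is shaped like the long_cartridge but blue or red is not meant.

How it is judged:
On the way, in this order (a step that is already met when the one before it is completed fails the run):
1. the long station's sleeve is drawn back at least 10 mm and the cartridge pops loose (at least 15 mm out) (value of joint long_sleeve above 0.01 m and x of long_cartridge in the frame of long_station above 0.063 m), for 0.05 s.
2. the sleeve has sprung home (within 2 mm) with the cartridge loose (value of joint long_sleeve below 0.002 m and x of long_cartridge in the frame of long_station above 0.063 m and contact force between the fingers and long_sleeve below 0.2 N), for 0.1 s.
At the end, for the whole second after the job is handed in: Long cartridge at rest on its side (level within 10 degrees) in the tray: its middle within 85 mm (tray x) and 65 mm (tray y) of the tray's middle, at most 36 mm above its underside; both sleeves home within 2 mm; short cartridge still locked in (within 10 mm) (x of long_cartridge in the frame of tray between -0.085 and 0.085 m and y of long_cartridge in the frame of tray between -0.065 and 0.065 m and z of long_cartridge in the frame of tray below 0.036 m and angle between long_cartridge's own x axis and vertical between 1.4 and 1.74 rad and value of joint each of long_sleeve, short_sleeve below 0.002 m and x of short_cartridge in the frame of short_station below 0.036 m and linear speed of long_cartridge below 0.02 m/s); the robot touches nothing.
It fails at once if the cartridge falls freely into the tray, faster than 0.7 m/s (a drop of about 25 mm or more) (x of long_cartridge in the frame of tray between -0.12 and 0.12 m and y of long_cartridge in the frame of tray between -0.08 and 0.08 m and contact force between the fingers and long_cartridge below 0.1 N and linear speed of long_cartridge above 0.7 m/s).
It fails at once if the short cartridge is let loose (moved 10 mm out) (not (x of short_cartridge in the frame of short_station below 0.036 m)).
It fails at once if the short station's sleeve is drawn back (more than 8 mm) (value of joint short_sleeve above 0.008 m).
It fails at once if the cup stack, jar, bottle or mug is knocked over (tilted more than 35 degrees) (angle between any of cup_stack, jar, bottle, mug's own z axis and vertical above 0.6 rad).
It also fails if it takes over 51 s, if anything falls off the work surface, if the arm or the gripper's body presses on something with over 40 N, if the wrist force passes 120 N, or if a joint passes its speed limit or range.

## Working session

There is one attempt and no reset: what is moved stays moved. The work goes in short steps, each a Python script; the robot and the scene stay as the last script left them, time stands still between calls to the robot, and variables do not carry over. Pictures are saved under pics/ and viewed, about 8 in all and at most 12, crops included, and the job is handed in when it is done.

```bash
mkdir -p pics; ls; python3 - <<'E'
from plant import manip, viewer
import cv2
for n in("scene","top"):
    cv2.imwrite(f"pics/{n}0.png",viewer.get_image(n)[:,:,::-1])
    c=viewer.calibration(n);print(n,c)
print(viewer.calibration("wrist"))
s=manip.get_state();print(s["clock"],s["position"],s["tool_rot"],s["gripper_width"],manip.tcp_to_grasp)
E
```

```text
pics
scene {'fx': 379.67499591237845, 'fy': 379.67499591237845, 'cx': 271.7858221903648, 'cy': 210.19039129180698, 'distortion': array([-0.05358057,  0.        ,  0.        ,  0.        ,  0.        ]), 'rvec': array([ 2.07272741,  1.70813299, -0.46632325]), 'tvec': array([-0.06047289, -0.35894289,  1.33777698])}
top {'fx': 394.08200124019714, 'fy': 394.08200124019714, 'cx': 284.79057875881, 'cy': 207.16855664953374, 'distortion': array([-0.03781839,  0.        ,  0.        ,  0.        ,  0.        ]), 'rvec': array([ 2.21216385, -2.16232078,  0.10350041]), 'tvec': array([-0.04237116,  0.50637118,  1.43678832])}
{'fx': 339.04830073063556, 'fy': 339.04830073063556, 'cx': 274.8921077683833, 'cy': 211.0330195162863, 'distortion': array([-0.07703754,  0.        ,  0.        ,  0.        ,  0.        ]), 'T_tool_cam': array([[-2.85298624e-04, -9.59574934e-01, -2.81453131e-01,
         7.22395512e-02],
       [ 9.99999959e-01, -2.80300210e-04, -5.80187414e-05,
         9.21746930e-04],
       [-2.32180419e-05, -2.81453136e-01,  9.59574974e-01,
        -1.42872698e-01],
       [ 0.00000000e+00,  0.00000000e+00,  0.00000000e+00,
         1.00000000e+00]])}
0.1 [0.13024565 0.55956014 0.23051345] [-3.58610197e-01 -3.12061942e+00  2.57424782e-03] 0.0856928472749535 -0.0187
```

View pics/scene0.png

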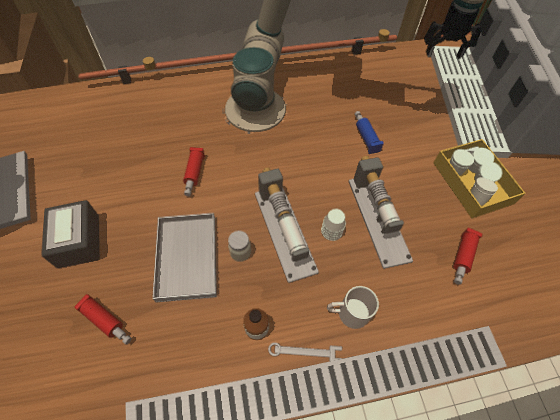

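View pics/top0.png

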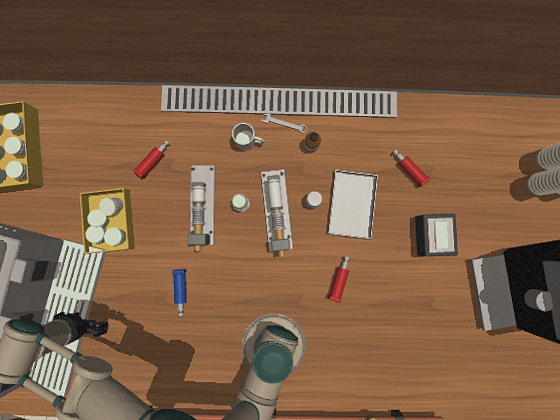

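The scene shows two stations: the middle one at scene (288,230) / top (275,212), and a left one at top (201,205). The middle one's white cartridge is longer. The tray is at top (353,205), the jar at (314,200) and the cups at (240,203). The red and blue look-alikes are decoys. Next I'll get coarse rays and near wrist views.

```bash
cat > h.py <<'E'
import numpy as np, cv2
from plant import manip, effector, solver, viewer, job
from scipy.spatial.transform import Rotation as R
def cam(n, st=None):
    """camera K, D, centre, R cam->world"""
    c=viewer.calibration(n); K=np.array([[c['fx'],0,c['cx']],[0,c['fy'],c['cy']],[0,0,1]])
    if n=='wrist':
        T=np.array(c['T_tool_cam']); Rt=R.from_rotvec(st['tool_rot']).as_matrix()
        return K,c['distortion'],np.array(st['position'])+Rt@T[:3,3],Rt@T[:3,:3]
    Rw=cv2.Rodrigues(c['rvec'])[0]
    return K,c['distortion'],-Rw.T@c['tvec'],Rw.T
def rays(C,px):
    K,D,o,Rw=C
    u=cv2.undistortPoints(np.array(px,float).reshape(-1,1,2),K,D).reshape(-1,2)
    return o,np.c_[u,np.ones(len(u))]@Rw.T
def onplane(C,px,z):
    o,d=rays(C,px); return o+d*((z-o[2])/d[:,2])[:,None]
def tri(C1,p1,C2,p2):
    o1,d1=rays(C1,p1);o2,d2=rays(C2,p2);out=[]
    for a,b in zip(d1,d2):
        s=np.linalg.lstsq(np.c_[a,-b],o2-o1,rcond=None)[0]
        p,q=o1+a*s[0],o2+b*s[1]; out.append(np.r_[(p+q)/2,np.linalg.norm(p-q)])
    return np.array(out)
def snap(n,name):
    st=manip.get_state(); im=viewer.get_image(n)[:,:,::-1].copy(); cv2.imwrite(f'pics/{name}.png',im)
    np.savez(f'pics/{name}.npz',position=st['position'],tool_rot=st['tool_rot']); return st,im
E
python3 - <<'E'
from h import *
np.set_printoptions(precision=4,suppress=True)
C=cam('top')
print(onplane(C,[(262,171),(285,170),(291,255),(267,256)],.012))
print(onplane(C,[(335,171),(377,174),(371,239),(329,235)],.03))
p=onplane(C,[(275,212)],.05)[0]
print(p)
im=cv2.imread('pics/top0.png')[140:270,150:310]
cv2.imwrite('pics/crop.png',cv2.resize(im,None,fx=4.6,fy=4.6,interpolation=cv2.INTER_CUBIC))
for i,(dx,dy) in enumerate([(-0.05,0.07),(-0.05,-0.1)]):
    manip.move_pose([p[0]+dx,p[1]+dy,.30],[0,np.pi,0])
    manip.wait(.2); st,_=snap('wrist',f'w{i}'); print(st['clock'],st['position'],st['tool_rot'],st['joint_positions'])
E
```

```text
[[ 0.6418  0.0574  0.012 ]
 [ 0.6477 -0.0286  0.012 ]
 [ 0.3315 -0.0578  0.012 ]
 [ 0.326   0.0306  0.012 ]]
[[ 0.6455 -0.2141  0.03  ]
 [ 0.6383 -0.371   0.03  ]
 [ 0.3967 -0.3497  0.03  ]
 [ 0.408  -0.1948  0.03  ]]
[0.4865 0.0046 0.05  ]
2.375 [0.4364 0.0752 0.2999] [ 0.0017 -3.1414 -0.0002] [ 0.0131  0.0387  1.6309  0.0001  1.4722 -1.5588]
3.3417 [ 0.4366 -0.0939  0.3001] [-0.0037  3.1414  0.0009] [-0.3684  0.0444  1.6244  0.0006  1.4728 -1.9416]
```

View pics/crop.png

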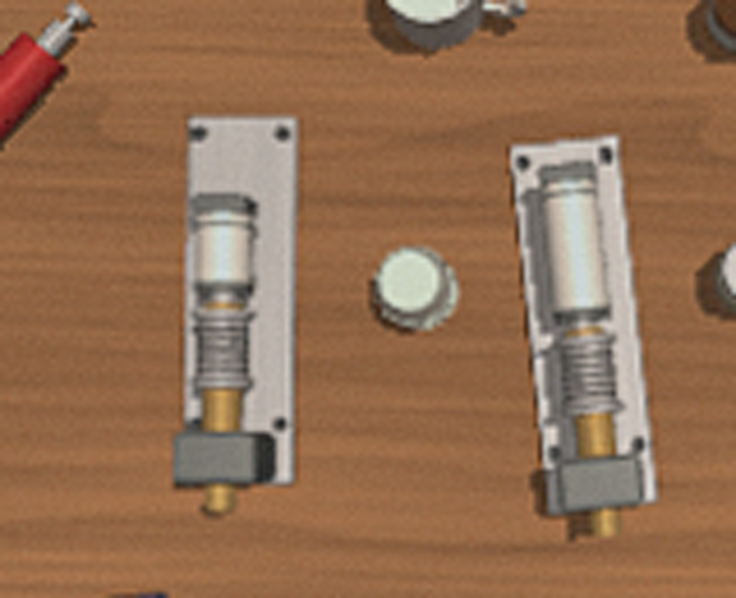

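View pics/w0.png

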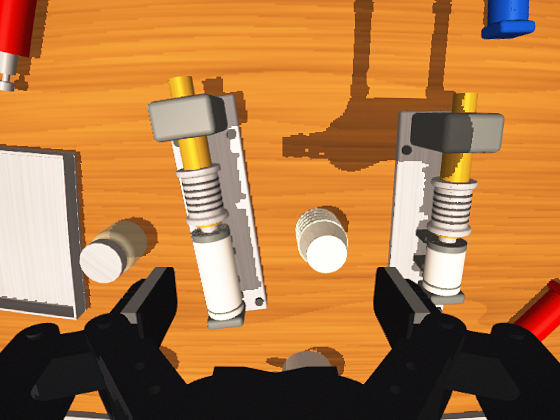

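View pics/w1.png

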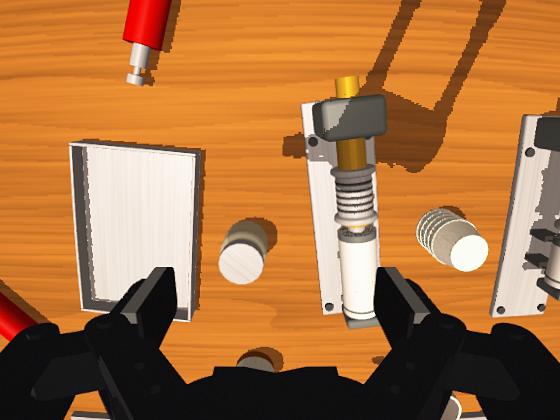

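The crop confirms it: the left cartridge (crop 223,245) is short and the right one (575,245) is long, so the middle station is the one meant. In w0 and w1 its sleeve is at about (203,200) and (354,198), and the body at (217,277) and (360,275). I'll view one enlarged montage to read edge pixels.

```bash
python3 - <<'E'
import cv2,numpy as np
a=cv2.imread('pics/w0.png')[80:335,140:280]; b=cv2.imread('pics/w1.png')[80:335,290:400]
m=cv2.resize(np.hstack([a,b]),None,fx=2.35,fy=2.35,interpolation=cv2.INTER_CUBIC)
m=np.clip(m.astype(float)*0.75,0,255).astype(np.uint8)
for y in range(90,335,20):
    cv2.line(m,(0,int((y-80)*2.35)),(5,int((y-80)*2.35)),(0,255,0),1); cv2.putText(m,str(y),(6,int((y-80)*2.35)+4),0,.35,(0,255,0),1)
for off,x0,w in((0,140,140),(140,290,110)):
    for x in range(x0,x0+w,20):
        X=int((x-x0+off)*2.35); cv2.line(m,(X,0),(X,5),(255,255,0),1); cv2.putText(m,str(x),(X-8,16),0,.35,(255,255,0),1)
cv2.imwrite('pics/m.png',m)
E
```

```text
(no output)
```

View pics/m.png

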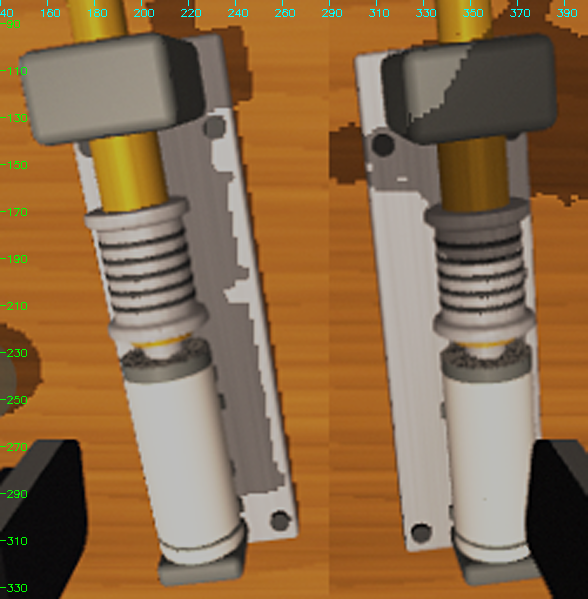

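```bash
cat > meas.py <<'E'
from h import *
np.set_printoptions(precision=4,suppress=True)
C0,C1=[cam('wrist',np.load(f'pics/w{i}.npz')) for i in (0,1)]
a=lambda p:np.array(p)/2.35+[140,80]
b=lambda p:(np.array(p)-[329,0])/2.35+[290,80]
t=tri(C0,a([(137.5,211.5),(158.5,322),(168,371)]),C1,b([(477,213),(484,325),(486,379)]))
print('rear collar, front collar, body rear (xyz,gap)\n',t)
d=t[1]-t[0];print('yaw',np.arctan2(d[1],d[0]),np.linalg.norm(d[:3]), 'mid',(t[0]+t[1])/2)
pr=onplane(C0,a([(223,36),(298,535)]),.012); pl=onplane(C1,b([(356,57),(408,550)]),.012)
print('plate right rear/front',pr,'left',pl)
for e in(pr,pl): v=e[1]-e[0];print(np.linalg.norm(v),np.arctan2(v[1],v[0]))
c=(pr+pl).mean(0)/2; yaw=np.mean([np.arctan2(*(e[1]-e[0])[1::-1]) for e in (pr,pl)])
u=np.array([np.cos(yaw),np.sin(yaw)]); o=c[:2]+.01*u
print('station origin',o,'yaw',yaw,'sleeve grip from plate',o-.055*u)
# tray from w1 rim corners
tr=[(70,143),(202,152),(190,320),(82,310)]
P=onplane(C1,tr,.03);print('tray rim',P,P.mean(0))
E
python3 meas.py
python3 - <<'E'
import cv2,numpy as np
im=cv2.imread('pics/w1.png')[130:335,50:215]
m=cv2.resize(im,None,fx=2.9,fy=2.9,interpolation=cv2.INTER_CUBIC)
im=cv2.imread('pics/scene0.png')[200:310,140:225]
n=cv2.resize(im,None,fx=3.5,fy=3.5,interpolation=cv2.INTER_CUBIC)
h=m.shape[0]; n=np.vstack([n,np.zeros((h-n.shape[0],n.shape[1],3),np.uint8)])
cv2.imwrite('pics/t.png',np.hstack([m,n])); print(m.shape,n.shape)
E
```

```text
rear collar, front collar, body rear (xyz,gap)
 [[ 0.4256 -0.0073  0.0763  0.0007]
 [ 0.4798 -0.0004  0.0764  0.0015]
 [ 0.5066  0.0027  0.0759  0.0041]]
yaw 0.12714659815774582 0.05465950347555291 mid [ 0.4527 -0.0038  0.0763  0.0011]
plate right rear/front [[0.3442 0.0276 0.012 ]
 [0.6372 0.0646 0.012 ]] left [[ 0.355  -0.0604  0.012 ]
 [ 0.6486 -0.0207  0.012 ]]
0.2952849014385256 0.12588051588440272
0.2962311854345096 0.1343079933529932
station origin [0.5062 0.0041] yaw 0.13009425461869795 sleeve grip from plate [ 0.4516 -0.0031]
tray rim [[ 0.3985 -0.3463  0.03  ]
 [ 0.4112 -0.1813  0.03  ]
 [ 0.6475 -0.213   0.03  ]
 [ 0.6349 -0.3703  0.03  ]] [ 0.523  -0.2777  0.03  ]
(594, 478, 3) (594, 298, 3)
```

View pics/t.png

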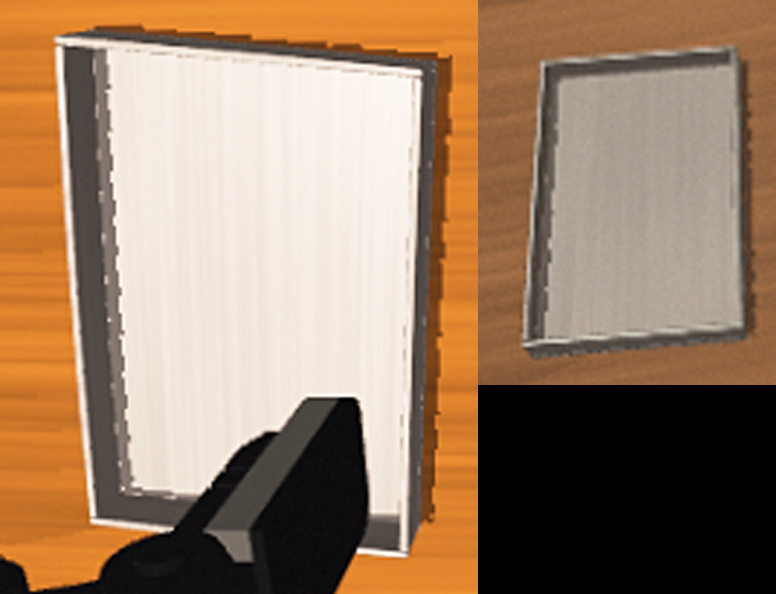

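```bash
cat >> meas.py <<'E'
w=np.array([(55,38),(425,68),(407,552),(92,521)])/2.9+[50,130]
s=(np.array([(543,63),(737,48),(745,332),(526,345)])-[478,0])/3.5+[140,200]
T=tri(C1,w,cam('scene'),s);print('tray tri',T)
P=onplane(C1,w,.03);print(P,P.mean(0),np.arctan2(*(P[3]-P[0])[1::-1]),np.arctan2(*(P[2]-P[1])[1::-1]))
E
python3 meas.py | sed -n '/tray tri/,$p'
cat >> h.py <<'E'
YAW=.128; U=np.array([np.cos(YAW),np.sin(YAW),0]); SG=np.array([.4522,-.0035,.0755])
def ori(yaw): return (R.from_euler('z',yaw)*R.from_rotvec([0,np.pi,0])).as_rotvec()
E
python3 - <<'E'
from h import *
np.set_printoptions(precision=4,suppress=True)
def rep(m): s=manip.get_state(); print(m,round(s['clock'],2),s['position'],s['contact_force'],round(s['gripper_width'],4))
g=SG-.005*U; g[2]=.054
q=g.copy(); q[2]=.2
manip.move_pose(q,ori(YAW)); manip.movel(g,velocity=.12); rep('down')
effector.grab(70); rep('grab')
manip.movel(g-.0185*U,velocity=.03); rep('back')
manip.wait(.8); snap('wrist','back'); rep('held')
manip.movel(g-.001*U,velocity=.05); rep('fwd')
effector.open_jaws(); manip.wait(.2); rep('open')
manip.movel(q,velocity=.15)
st,_=snap('wrist','after'); rep('up')
a=cv2.imread('pics/back.png'); b=cv2.imread('pics/after.png')
cv2.imwrite('pics/ba.png',cv2.resize(np.hstack([a,b]),(800,300),interpolation=cv2.INTER_AREA))
E
```

```text
tray tri [[ 0.3997 -0.348   0.0262  0.0038]
 [ 0.414  -0.1896  0.0215  0.0009]
 [ 0.6544 -0.2134  0.0209  0.0035]
 [ 0.6364 -0.3706  0.0272  0.0033]]
[[ 0.3986 -0.3477  0.03  ]
 [ 0.4129 -0.1881  0.03  ]
 [ 0.648  -0.2125  0.03  ]
 [ 0.6343 -0.3706  0.03  ]] [ 0.5235 -0.2797  0.03  ] -0.09668582466575165 -0.10381623880858196
down 5.36 [ 0.4479 -0.0043  0.0546] [1.4991 0.763  0.9436] 0.0854
grab 5.84 [ 0.4477 -0.0062  0.0549] [-1.3226 -6.4951  6.478 ] 0.0396
back 6.61 [ 0.4349 -0.0079  0.055 ] [11.0813 -1.9702 -6.6467] 0.0393
held 7.46 [ 0.435  -0.0079  0.055 ] [10.5255 -1.4362 -5.4594] 0.039
fwd 7.96 [ 0.4477 -0.0062  0.055 ] [-1.1539 -6.7184  4.9293] 0.0391
open 8.68 [ 0.4462 -0.0042  0.054 ] [-0.0079 -0.0236 -0.5966] 0.0856
up 9.86 [ 0.4465 -0.004   0.199 ] [-0.1479  0.4137 -0.1068] 0.0852
```

View pics/ba.png

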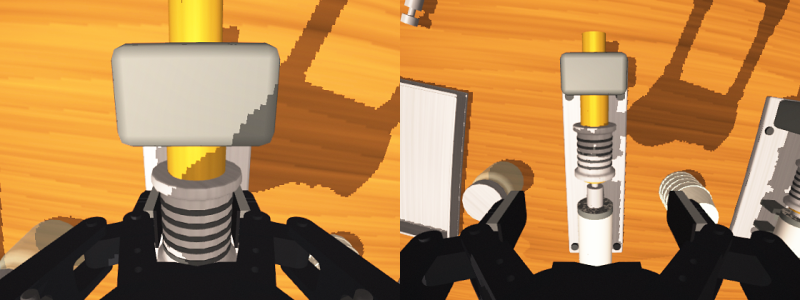

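Back view: the gripped sleeve is drawn back. After view: the sleeve is home and the plug shows between the front collar (594,175) and the body (596,210). I'll compute how far it is out.

```bash
python3 - <<'E'
from h import *
np.set_printoptions(precision=4,suppress=True)
C=cam('wrist',np.load('pics/after.npz'))
im=cv2.imread('pics/after.png')
cv2.imwrite('pics/a2.png',cv2.resize(im[160:375,200:345],None,fx=2.7,fy=2.7,interpolation=cv2.INTER_CUBIC))
P=onplane(C,[(272,182),(272,245),(274,292)],.0755)
print(P,(P-SG)@U, (P-SG)@[-U[1],U[0],0])
E
```

```text
[[ 0.4287 -0.0075  0.0755]
 [ 0.4823 -0.0007  0.0755]
 [ 0.5265  0.0066  0.0755]] [-0.0238  0.0302  0.075 ] [-0.0009 -0.0011  0.0006]
```

View pics/a2.png

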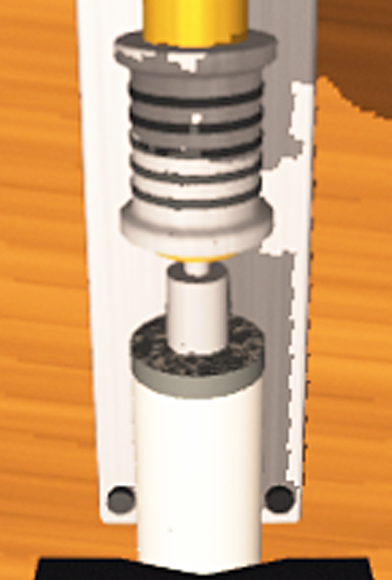

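Popped: body rear is at about px (273,288), station x ≈ 0.013–0.016 against 0.014 expected loose and -0.012 locked. The sleeve is home. Now I'll grip the cartridge, draw it out, lift and look.

```bash
cat >> h.py <<'E'
def rep(m): s=manip.get_state(); print(m,round(s['clock'],2),np.round(s['position'],4),np.round(s['contact_force'],2),round(s['gripper_width'],4)); return s
E
python3 - <<'E'
from h import *
V=np.array([-U[1],U[0],0])
g=SG+.128*U-.0013*V; g[2]=.057
q=g.copy(); q[2]=.15
manip.movel(q,ori(YAW),velocity=.15); manip.movel(g,velocity=.12); rep('down')
effector.grab(50); s=rep('grab')
p=np.array(s['position']); p[2]=.0575
p=p+.035*U; manip.movel(p,velocity=.06); rep('drawn')
p[2]=.16; manip.movel(p,velocity=.12); rep('lifted')
snap('wrist','lift_w'); snap('scene','lift_s')
a=cv2.imread('pics/lift_w.png'); b=cv2.imread('pics/lift_s.png')
cv2.imwrite('pics/li.png',np.hstack([cv2.resize(a,(400,300)),cv2.resize(b[120:330,150:430],(400,300))]))
E
```

```text
down 11.88 [0.58   0.0115 0.0578] [-0.07  0.63 -0.09] 0.085
grab 12.35 [0.5797 0.0115 0.0578] [-1.04  0.03  4.84] 0.0424
drawn 13.09 [0.6129 0.016  0.0573] [-5.21 -0.84  5.05] 0.0427
lifted 14.09 [0.6139 0.016  0.159 ] [ 0.44 -0.17 -4.  ] 0.0426
```

View pics/li.png

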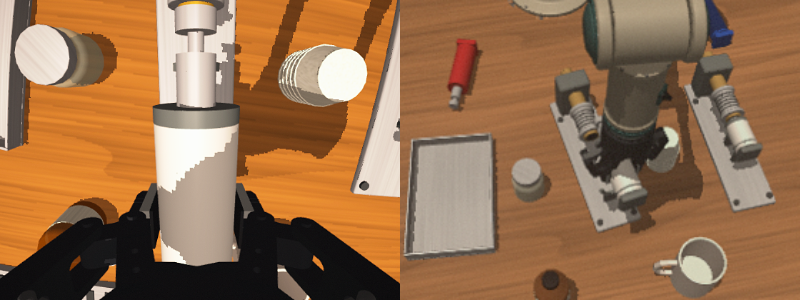

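The cartridge hangs in the jaws, with its body rear at wrist px ≈(276,151) and the plug clear. Everything else is upright. Now I'll carry it and set it down.

```bash
python3 - <<'E'
from h import *
C=cam('wrist',np.load('pics/lift_w.npz')); st=np.load('pics/lift_w.npz')
P=onplane(C,[(276,153)],.1775)[0]; off=float((P-st['position'])@U)+.060
print('origin ahead of grasp by',off)
ty=-.10; u=np.array([np.cos(ty),np.sin(ty),0]); c=np.array([.5245,-.280,0])
t=c+(.010-np.clip(off,-.02,.02))*u; t[2]=.16
manip.move_pose(t,ori(ty)); manip.wait(.2); rep('over')
t[2]=.03; manip.movel(t,velocity=.12); manip.wait(.2); s=rep('low')
snap('wrist','low')
t[2]=.006; print(manip.movel(t,velocity=.02,until_force=3)); rep('touch')
E
```

```text
origin ahead of grasp by 0.002582919558729281
over 15.57 [ 0.5325 -0.2794  0.16  ] [ 0.21 -1.56 -1.96] 0.0425
low 17.0 [ 0.5323 -0.281   0.0307] [ 0.22 -0.21 -1.8 ] 0.0424
True
touch 18.01 [ 0.5317 -0.2807  0.009 ] [-0.16 -0.27  4.91] 0.0425
```

```bash
python3 - <<'E'
from h import *
effector.open_jaws(); rep('open')
p=np.array(manip.get_state()['position']); p[2]=.2; manip.movel(p,velocity=.12)
manip.move_pose([.40,-.20,.32],ori(0)); manip.wait(.3)
snap('wrist','fin_w'); snap('scene','fin_s'); rep('end')
a=cv2.imread('pics/fin_w.png'); b=cv2.imread('pics/fin_s.png')
cv2.imwrite('pics/fin.png',np.hstack([cv2.resize(a,(400,300)),cv2.resize(b[120:330,150:430],(400,300))]))
E
```

```text
open 18.51 [ 0.5306 -0.2799  0.0076] [-0.65  0.17  0.45] 0.0853
end 21.46 [ 0.4003 -0.2002  0.3193] [0.02 0.07 0.06] 0.0852
```

View pics/fin.png

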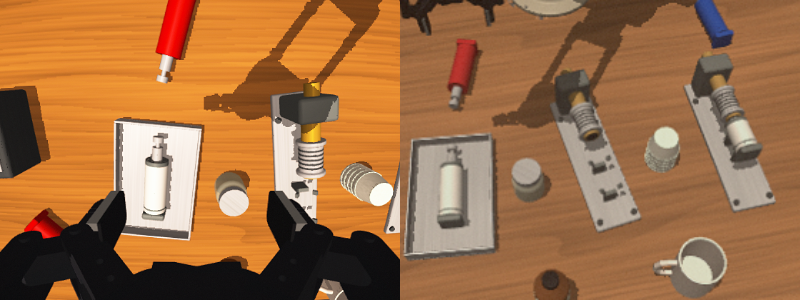

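The cartridge lies flat in the middle of the tray (wrist 157,185; scene 452,190). The sleeve is home, the short cartridge is still locked and everything stands. The robot is clear, so I'll hand in.

```bash
python3 -c "
from plant import job; job.close_job()"
```

```text
the job is handed in; nothing more can be done
```

The long cartridge is out of its coupler and lying on its side in the middle of the steel tray; I handed the job in with the clock at about 21.5 s of the 51 s allowed. No verdict was reported.

- **Releasing it:** I drew the sleeve back and held it for about 0.8 s, then carried it forward and opened the jaws. The arm gave under the spring, so the sleeve moved only about 13 mm of the 18.5 mm commanded. The next picture still showed the cartridge popped, with its body end at station x about 13–16 mm (14 mm expected).
- **Laying it down:** I drew the cartridge 35 mm along the axis, lifted it over the jar and lowered it until it touched. From the gripper height at touch, its middle was about 26 mm above the counter, as expected.
- **Last checks:** The final pictures show it flat near the tray's middle. The long sleeve is home, the short cartridge is still locked, nothing is knocked over and the robot is clear.
- **Disagreements:**
  - Two-view heights for the tray rim came out at 21–27 mm, against 30 mm in the text.
  - The sleeve axis was about 2 mm to one side of my estimate, so I shifted the cartridge grasp by 1.3 mm.

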